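# Refit the coffee machine's drip tray over its retaining lip

## Task

The coffee machine's washed drip tray has to go back in: lay its plain rounded nose over the raised steel lip at the mouth of the machine's tray bay and let go, then slide it home by pushing on its steel front edge, against the sprung pin at the back of the bay, and work the front end down until it has dropped behind the lip and the tray lies flat, held between pin and lip. Feel your way: never push or press with more than 12 newtons, and do not ram the tray against the back of the bay. Leave the other things on the worktop where they stand.

Things in the scene. Friction and masses are not known exactly. Their poses are not given: they have to be found in the camera images.
- drip_tray: Loose flat drip tray, 120 (x) x 62 (y) x 20 mm (z), about 0.22 kg: black tub, closed on top by a slotted steel grate. Origin: centre of its underside, z up. +x: plain black nose, upright corners rounded 8 mm; -x: front face with a steel strip. Grip it across its flat long sides (62 mm). It starts flat on the worktop, its nose pointing roughly away from the robot (within 50 degrees).
- tray_nose (a point): On the tray: middle of the lower edge of its nose (60 mm along +x from the tray's origin). Axes as the tray's.
- tray_front (a point): On the tray: middle of the lower edge of its steel front face (60 mm along -x from the tray's origin), where it is pushed. Fingers that bear down while they push, before this point has cleared the lip, make the tray bind on the lip: 7 to 9 N push it past when they do not. Axes as the tray's.
- machine: Slim white pod coffee machine, fixed; 272 mm deep (x), 106 wide, 265 high, tray bay open to the robot. Origin: centre of its underside on the worktop; +x runs level from its front to its back, the way the tray goes in. Along x from the front, in mm: sill -136 to -98, lip -98 to -86, tray bay -86 to +36 and its back wall. Head and spout hang over it from x = -14 back, 140 mm up or more.
- sill (a point): On the machine: middle of the flat black sill in front of the lip, on its top, 10 mm above the worktop (x = -117 mm in the machine's frame). A tray laid over the lip rests on the lip's top and on the sill's front edge (x = -136 mm), nose slightly up, and stays there when its middle is between the two. Axes as the machine's.
- lip (a point): On the machine: middle of the top edge of the steel lip's square back face, 15 mm above the worktop. The lip: ramp of 29 degrees up from the sill, 3.5 mm flat top, square back face 9 mm down to the bay floor. The tray's front end can drop once its front face has passed this edge in x; then 2 mm of play remain before the nose meets the rigid back wall. Axes as the machine's.
- mouth (a point): On the machine: middle of the bay's mouth, on the worktop plane (x = -107 mm in the machine's frame), where two flared side guides begin, about 78 mm apart, narrowing to the bay's 65 mm at x = -92 mm. Guides and the 12 mm thick cheeks behind them, on both sides of the bay, are 28 mm high, so fingers at the tray's sides must stay in front of this point. Axes as the machine's.
- seat (a point): On the machine: where the tray's origin is when the tray is home with its front face against the lip's back face: 60 mm behind the lip, on the bay floor, 6 mm above the worktop; the tray's top is then 26 mm above the worktop. Axes as the machine's.
- pin_home (a point): On the machine: middle of the bay's back wall, 16 mm up, where a red sprung switch pin, 9 mm round, stands 7 mm proud. It pushes back 3 N when touched, 6 N with the tray home, 7.2 N when the nose meets the wall. Friction at the pushing fingers can hold the tray's front end up: work it down 9 mm (stroke or press) while the pin is kept pressed, else the pin pushes it out again.
- green_mug: Plain green mug, 86 x 118 x 96 mm, bystander. Origin: on its underside.
- striped_mug: White mug with dark stripes, 92 x 127 x 95 mm, bystander. Origin: on its underside.
- spoon: Steel spoon lying flat, 199 x 40 x 18 mm, bystander. Origin: on its underside.
- tumbler: Drinking glass, 81 mm across, 93 mm high, bystander. Origin: on its underside.
- tin: Small tin with a green label, 75 mm across, 58 mm high, bystander. Origin: on its underside.
- soap_bottle: Green washing-up bottle, 51 x 86 x 235 mm, bystander. Origin: on its underside.
- lip_bar: The steel lip itself, fixed to the machine across the mouth of its tray bay (see lip). Origin and axes: the machine's.
- bay_wall: The rigid black back wall of the tray bay, fixed to the machine; its front face is 122 mm behind the lip's back face. The pin comes out of it. Origin and axes: the machine's.
There are look-alikes about, which are no part of the job. Of the things that look like the drip_tray, the larger one is meant.

How it is judged:
By the outcome, as a careful person would: the job done as asked, in the order asked, and still so for the second after the job is handed in, with the robot touching nothing.
It also fails if it takes over 64 s, if anything falls off the work surface, if the arm or the gripper's body presses on something with over 40 N, if the wrist force passes 120 N, or if a joint passes its speed limit or range.

## Robot

A 6-joint arm with a two-finger parallel gripper is mounted at the origin on a cart in front of the work surface, level with it; the furniture and walls round the work are solid. World frame = base frame: x ahead of the robot, y to its left, z up, the work surface at z = 0. Lengths are in m, angles in rad, forces in N, time in s.
With the tool pointing down it reaches from about 0.25 to 0.725 m from the base axis. Payload 4 kg.
Tool frame: the origin (TCP) lies midway between the tips of the shut fingers; the grasp point (between the pads) lies 19 mm behind it; z points along the fingers, y is the line along which they close (so a half turn about z gives the same grasp; the last joint's range is limited). The gripper opens to 85 mm and grips with 20 to 120 N. Pads are 22 mm wide; open, the fingers measure 114 mm over their backs; the gripper's body (76 mm by 85 mm) begins 54 mm behind the grasp point. The pads swing forward as they close: fully open they stand 13 mm farther back than shut.
Start: joints at [-1.339, 0.241, 0.005, 1.335, 0, 1.571], TCP at [0.115, -0.487, 0.231] pointing down, gripper open.
Joint ranges: [-2.72, 2.72], [-1.05, 1.87], [-1.09, 1.28], [-1.99, 2.15], [-1.42, 1.44], [-3.14, 3.14]. Speed limits (rad/s): [2.79, 2.79, 3.14, 3.14, 3.14, 3.14].

## Interface

Orientations are given as a unit quaternion [x, y, z, w].
In Python, from workcell import get_obs, imaging, workorder gives the robot as it stands.
- The arm moves only by the tool jog_arm, called after "Emit:" as a command line: name --argument value ..., lists and objects as JSON in quotes. Schema: {"type":"object","properties":{"increments":{"type":"array","items":{"type":"array","prefixItems":[{"type":"array","items":{"type":"number"},"minItems":3,"maxItems":3},{"type":"array","items":{"type":"number"},"minItems":3,"maxItems":3},{"type":"number"}],"minItems":3,"maxItems":3},"minItems":1,"maxItems":10},"only":{"type":"string"},"quiet":{"type":"boolean"},"lines":{"type":"string"}},"required":["increments"],"additionalProperties":false}. increments is a list of rows, 1 to 10 of them, each written [[rx, ry, rz], [dx, dy, dz], opening]: a rotation vector rx, ry, rz in fractions of the full range, 1 being 2 rad, then dx, dy, dz in fractions of the full range, 1 being 60 cm, then the finger opening in m; each row is the pose to reach, as a shift and turn from the pose commanded when the call began, along the tool's axes at that moment; what a row does not reach only later rows make up. A row lasts 1/8 s, in which the tool goes at most 0.0625 m and 0.188 rad, less where a joint would pass 70% of its speed; a pose out of reach is approached as far as the arm can. The fingers move at their own pace and stop on an object; the grip force is fixed at half the most. Time passes only in rows, so rows that do not move let the fingers close. The tool returns the time, the measured TCP pose, the force, the opening and the grip force at its end. only (a regular expression) keeps the lines of the reply that match it, lines (a string "A,B") keeps lines A to B, and quiet returns only ok. Shift and turn numbers lie between -1 and 1, and a call with a number outside is refused. Input that does not fit is refused with a message, and nothing moves.
- get_obs(): the state, without advancing time (a new reading comes with each control period).
- imaging.camera(name): name is "scene" or "side" or "wrist"; returns (picture, depth): 400x640x3 uint8, red, green, blue; 400x640 float32, m along the optical axis (not along the pixel's ray), 0 where there is no reading.
- imaging.calibration(name): a dict with "mtx" (3x3 intrinsics, pixels), "R" (3x3) and "t" (3): a world point X has camera coordinates R X + t. Camera axes: x right, y down, z forward; pixel columns grow to the right and rows downward; lengths in m; the calibration is good to about 2 mm. A picture is of the moment at which its call begins: read the wrist's pose just before it. calibration takes no time and is no camera call; for the wrist camera it gives the pose at the moment of the call.
- workorder.job_done(): hands the job in; it is judged then, once.
The state is a dict: "clock": time; "joint_pos": joint angles; "joint_vel": joint speeds; "tau": joint torques, N m; "eef_pos": TCP position; "tool_rot": TCP orientation; "ft_force": force on the tool from outside, world axes, zero at the start; "ft_torque": the same for the moment, N m; "grip_width": finger opening in m; "grasp_force": force on a finger pad.
Only numpy, scipy, OpenCV 4.12 (cv2) and the standard library are available. Lean on these libraries where they do the work, as an engineer would, in place of code of your own. Each camera call takes 0.05 s, during which the arm holds its last target. There are 200 camera calls.

## Working session

There is one attempt and no reset: what is moved stays moved. The work goes in short steps, Python scripts to look and compute and a tool call to move; the robot and the scene stay as the last step left them, time stands still between calls to the robot, and variables do not carry over. Pictures are saved under pics/ and viewed, at most 10 in all, crops included, and the job is handed in when it is done.

```bash
ls; mkdir -p pics
```

Run:
```python
from workcell import get_obs, imaging
import cv2,numpy as np
o=get_obs(); print({k:np.round(v,3).tolist() for k,v in o.items()})
for n in("scene","side"):
    p,d=imaging.camera(n); cv2.imwrite(f"pics/{n}1.png",p[:,:,::-1]); np.save(f"pics/{n}1.npy",d)
    c=imaging.calibration(n); print(n,c)
```

```text
pics
{'clock': 0.0, 'joint_pos': [-1.339, 0.241, 0.004, 1.335, -0.0, 1.571], 'joint_vel': [-0.001, 0.0, 0.001, -0.002, -0.0, 0.0], 'tau': [-0.0, -37.232, 25.241, 0.017, -0.0, -0.0], 'eef_pos': [0.115, -0.486, 0.23], 'tool_rot': [0.993, 0.116, -0.0, -0.001], 'ft_force': [0.221, 0.468, -0.253], 'ft_torque': [-0.004, 0.024, -0.004], 'grasp_force': 0.0, 'grip_width': 0.085}
scene {'mtx': array([[397.00280763,   0.        , 319.41622586],
       [  0.        , 397.00280763, 195.31148981],
       [  0.        ,   0.        ,   1.        ]]), 'R': array([[ 0.98677268,  0.16163333,  0.01242325],
       [ 0.14609626, -0.85346952, -0.5002456 ],
       [-0.0702535 ,  0.49544369, -0.86579443]]), 't': array([-0.46901735, -0.08189105,  1.51715082])}
side {'mtx': array([[413.41608419,   0.        , 319.81033336],
       [  0.        , 413.41608419, 203.25215408],
       [  0.        ,   0.        ,   1.        ]]), 'R': array([[-0.17750747, -0.98399479, -0.01566359],
       [-0.83384862,  0.15883709, -0.52864663],
       [ 0.52267349, -0.08077767, -0.84869747]]), 't': array([0.04733133, 0.45554939, 1.27410344])}
```

View pics/scene1.png

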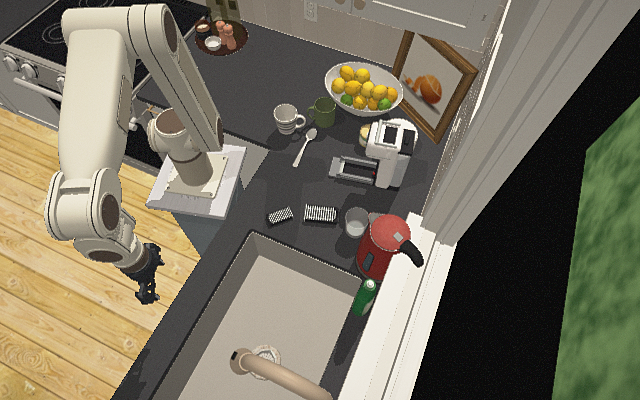

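View pics/side1.png

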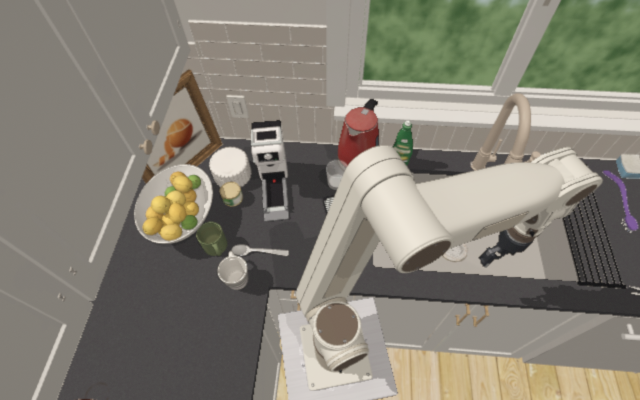

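The scene picture shows two tray look-alikes, at (280,215) (small) and (320,214) (larger), and the machine with its bay at about (355,168). In the side picture the bay is at (274,197) and the trays are mostly hidden by the arm. Next I take a close crop and print sizes from depth.

Create h.py:
```python
import numpy as np,cv2
from workcell import get_obs, imaging
def cloud(n,d,c=None):
    c=c or imaging.calibration(n); v,u=np.mgrid[:d.shape[0],:d.shape[1]]
    K=c["mtx"]; P=np.dstack([(u-K[0,2])/K[0,0]*d,(v-K[1,2])/K[1,1]*d,d])
    return (P-c["t"])@c["R"]   # R^T (P-t)
```

Run:
```python
from h import *
d=np.load("pics/scene1.npy"); W=cloud("scene",d)
ds=np.load("pics/side1.npy"); S=cloud("side",ds)
for name,(u0,v0,u1,v1) in dict(small=(262,203,298,226),large=(299,202,342,226)).items():
    w=W[v0:v1,u0:u1].reshape(-1,3); m=w[(w[:,2]>.012)&(w[:,2]<.03)]
    r=cv2.minAreaRect((m[:,:2]*1000).astype(np.float32)); print(name,len(m),r,np.median(m[:,2]))
for v,u in [(170,352),(170,345),(180,337),(165,380),(230,300)]: print("scene",(u,v),W[v,u].round(3))
for v,u in [(215,274),(195,274),(181,274)]: print("side",(u,v),S[v,u].round(3))
p=cv2.imread("pics/scene1.png")[115:235,255:425]; cv2.imwrite("pics/crop1.png",cv2.resize(p,None,fx=4.6,fy=4.6,interpolation=cv2.INTER_CUBIC))
p=cv2.imread("pics/side1.png")[115:235,225:345]; cv2.imwrite("pics/crop2.png",cv2.resize(p,None,fx=5,fy=5,interpolation=cv2.INTER_CUBIC))
```

```text
small 141 ((350.0421142578125, -128.869384765625), (88.30674743652344, 47.563941955566406), 33.91450881958008) 0.014502138716312852
large 477 ((496.9873962402344, -96.93643188476562), (119.80986022949219, 66.1655502319336), 2.6309409141540527) 0.017641912662261942
scene (352, 170) [0.584 0.115 0.005]
scene (345, 170) [0.557 0.109 0.008]
scene (337, 180) [0.533 0.063 0.002]
scene (380, 165) [0.676 0.058 0.145]
scene (300, 230) [ 0.433 -0.165 -0.   ]
side (274, 215) [0.514 0.127 0.007]
side (274, 195) [0.604 0.117 0.004]
side (274, 181) [0.661 0.109 0.014]
```

View pics/crop1.png

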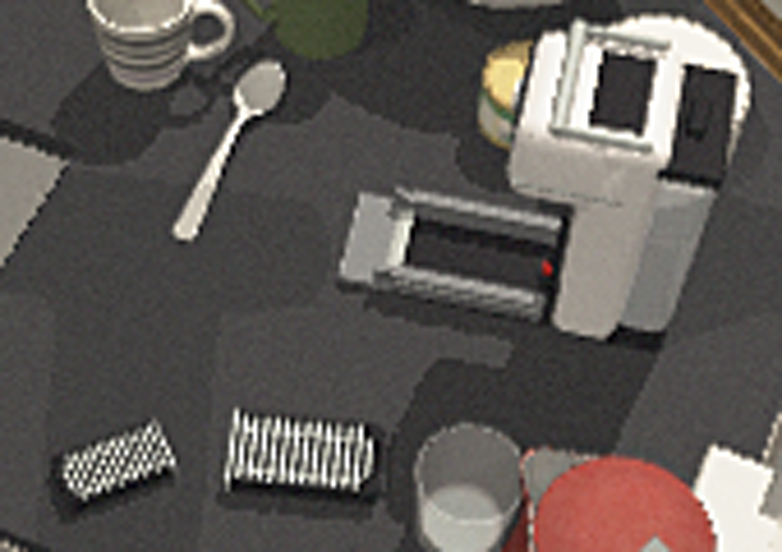

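Crop (4.6x, offset 255,115): the large slotted tray is at crop (303,452) = scene (321,213), nose to the right. The small copy is at (118,460) = (281,215), and depth gives it as about 88x48 mm. The large one measures 120x66 mm, so that is the drip_tray. The bay runs from the sill at (370,235) to the red pin at (546,268). Now I go over it for a wrist view.

Add to h.py:
```python
from scipy.spatial.transform import Rotation as Ro
def tool(yaw,pitch=0): # degrees; tool z down, tool x at yaw; pitch>0: nose up
    y=np.radians(yaw); R=np.array([[np.cos(y),np.sin(y),0],[np.sin(y),-np.cos(y),0],[0,0,-1]])
    return Ro.from_matrix(R)*Ro.from_euler('y',pitch,degrees=True)
def shift(p,R,o=None):
    o=o or get_obs(); R0=Ro.from_quat(o["tool_rot"])
    print("rot",(R0.inv()*R).as_rotvec().round(4),"d",R0.inv().apply(np.array(p)-o["eef_pos"]).round(4))
```

```bash
python3 -c "
from h import *
shift([.45,-.02,.30],tool(0)); print(tool(0,6).apply([1,0,0]))"
```

```text
rot [-1.900e-03  2.000e-04  2.318e-01] d [ 0.4334 -0.3767 -0.0688]
[0.9945219  0.         0.10452846]
```

The rows are not in the units I measure in: shifts go in shares of 60 cm and turns go in shares of 2 rad. I convert before sending: 0.433 m / 0.6 = 0.7217, -0.377 m / 0.6 = -0.6283, 0.23 rad / 2 = 0.115.

Emit:
jog_arm --increments '[[[0, 0, 0.115], [0.7217, -0.6283, -0.1167], 0.085], [[0, 0, 0.115], [0.7217, -0.6283, -0.1167], 0.085], [[0, 0, 0.115], [0.7217, -0.6283, -0.1167], 0.085], [[0, 0, 0.115], [0.7217, -0.6283, -0.1167], 0.085], [[0, 0, 0.115], [0.7217, -0.6283, -0.1167], 0.085], [[0, 0, 0.115], [0.7217, -0.6283, -0.1167], 0.085], [[0, 0, 0.115], [0.7217, -0.6283, -0.1167], 0.085], [[0, 0, 0.115], [0.7217, -0.6283, -0.1167], 0.085], [[0, 0, 0.115], [0.7217, -0.6283, -0.1167], 0.085], [[0, 0, 0.115], [0.7217, -0.6283, -0.1167], 0.085]]'

```text
clock: 1.35
eef_pos: [0.451, -0.0175, 0.301]
tool_rot: [1.0, 0.003, -0.0, -0.0]
ft_force: [-1.0, -0.3, -0.6]
grip_width: 0.0847
grasp_force: 0.0
```

Run:
```python
from h import *
o=get_obs(); print(o["clock"],o["eef_pos"])
c=imaging.calibration("wrist"); print(c)
p,d=imaging.camera("wrist"); cv2.imwrite("pics/w1.png",p[:,:,::-1]); np.save("pics/w1.npy",d); np.savez("pics/w1c.npz",**c)
```

```text
1.35 [ 0.45101729 -0.01745908  0.30098405]
{'mtx': array([[336.12174772,   0.        , 319.82677006],
       [  0.        , 336.12174772, 195.3654809 ],
       [  0.        ,   0.        ,   1.        ]]), 'R': array([[ 6.09916919e-03, -9.99981396e-01, -8.85512684e-05],
       [-9.63789681e-01, -5.90203375e-03,  2.66598230e-01],
       [-2.66593793e-01, -1.54068291e-03, -9.63807748e-01]]), 't': array([-0.01998795,  0.38154657,  0.56484622])}
```

View pics/w1.png

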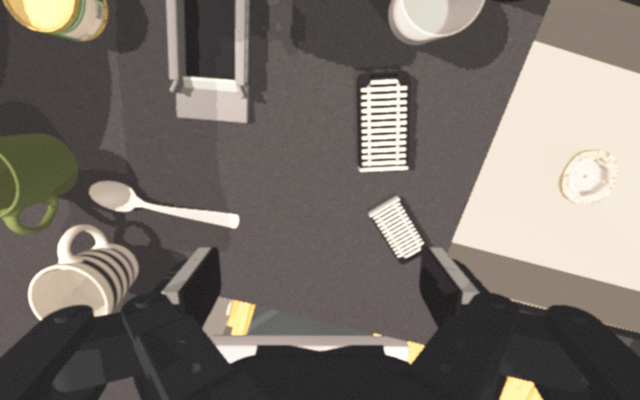

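The wrist picture shows the tray at (384,122), its nose up at (384,75) and its steel front at (384,169). The sill's front edge runs (178,120)-(248,123), the bright lip is at row about 85, and the cheeks are at columns 172 and 243. The small copy is at (397,228). I measure these with depth.

Run:
```python
from h import *
d=np.load("pics/w1.npy"); c=dict(np.load("pics/w1c.npz")); W=cloud("w",d,c)
w=W[60:185,345:425].reshape(-1,3); m=w[(w[:,2]>.012)&(w[:,2]<.035)]
print("tray",len(m),cv2.minAreaRect((m[:,:2]*1000).astype(np.float32)),np.median(m[:,2]))
# robust: percentiles along long axis
for a in np.arange(-6,7,1):
    y=np.radians(a); s=m[:,:2]@np.array([[np.cos(y),-np.sin(y)],[np.sin(y),np.cos(y)]])
    print(a,np.ptp(np.percentile(s[:,0],[1,99])).round(4),np.ptp(np.percentile(s[:,1],[1,99])).round(4))
print("worktop z",np.median(W[130:180,260:320,2]))
# machine: per image row, height profile
R=W[0:128,150:275]
q=R.reshape(-1,3); k=q[(q[:,2]>.022)&(q[:,2]<.034)]
print("cheeks",len(k),cv2.minAreaRect((k[:,:2]*1000).astype(np.float32)),np.median(k[:,2]))
k=q[(q[:,2]>.0055)&(q[:,2]<.034)]; print("all",cv2.minAreaRect((k[:,:2]*1000).astype(np.float32)))
print("profile col 212"); 
for v in range(0,128,4): print(v,W[v,212].round(4))
for v in (5,30,55,70): 
    r=W[v,150:275]; print(v,[(150+i,*(1000*r[i]).round(0).astype(int)) for i in range(0,125) if abs(r[i,2]-r[max(i-1,0),2])>.008])
p=cv2.imread("pics/w1.png"); a=cv2.resize(p[0:130,140:280],None,fx=4.6,fy=4.6,interpolation=cv2.INTER_CUBIC); cv2.imwrite("pics/w1c.png",a[:598])
```

```text
tray 3941 ((494.6697998046875, -95.46102905273438), (120.06478881835938, 62.417991638183594), 3.065276861190796) 0.017811106789111172
-6 0.1188 0.0713
-5 0.1187 0.0699
-4 0.1184 0.0686
-3 0.1182 0.0672
-2 0.1179 0.0658
-1 0.1179 0.0645
0 0.118 0.0634
1 0.1176 0.0625
2 0.1175 0.0616
3 0.1175 0.0612
4 0.1174 0.0614
5 0.1174 0.0622
6 0.1174 0.0632
worktop z -0.0006535914687530769
cheeks 2060 ((578.8842163085938, 113.94036865234375), (90.4826431274414, 105.60782623291016), 85.8905258178711) 0.02681687635570433
all ((565.5352783203125, 114.83576965332031), (90.52774810791016, 139.9096221923828), 85.82766723632812)
profile col 212
0 [0.6323 0.1091 0.0058]
4 [0.6285 0.1098 0.0045]
8 [0.6239 0.1098 0.0059]
12 [0.6201 0.1106 0.0042]
16 [0.6158 0.1109 0.0043]
20 [0.6115 0.1112 0.0045]
24 [0.6072 0.1115 0.0046]
28 [0.6029 0.1118 0.0046]
32 [0.5983 0.1118 0.0061]
36 [0.594  0.1122 0.0057]
40 [0.5898 0.1131 0.0041]
44 [0.5853 0.1132 0.0047]
48 [0.5806 0.1131 0.0063]
52 [0.5764 0.114  0.0044]
56 [0.5717 0.1138 0.0064]
60 [0.5673 0.1145 0.0051]
64 [0.5628 0.1151 0.0043]
68 [0.5582 0.1153 0.0049]
72
[... 493 characters left out ...]
6), np.int64(67), np.int64(10))]
30 [(167, np.int64(596), np.int64(156), np.int64(26)), (235, np.int64(597), np.int64(80), np.int64(26)), (248, np.int64(600), np.int64(68), np.int64(11))]
55 [(168, np.int64(570), np.int64(158), np.int64(28)), (235, np.int64(571), np.int64(81), np.int64(26)), (243, np.int64(518), np.int64(-17), np.int64(443)), (244, np.int64(570), np.int64(71), np.int64(27)), (247, np.int64(572), np.int64(70), np.int64(12))]
70 [(169, np.int64(554), np.int64(159), np.int64(26)), (230, np.int64(518), np.int64(-17), np.int64(443)), (231, np.int64(556), np.int64(92), np.int64(6)), (235, np.int64(554), np.int64(82), np.int64(27)), (247, np.int64(556), np.int64(71), np.int64(11))]
```

View pics/w1c.png

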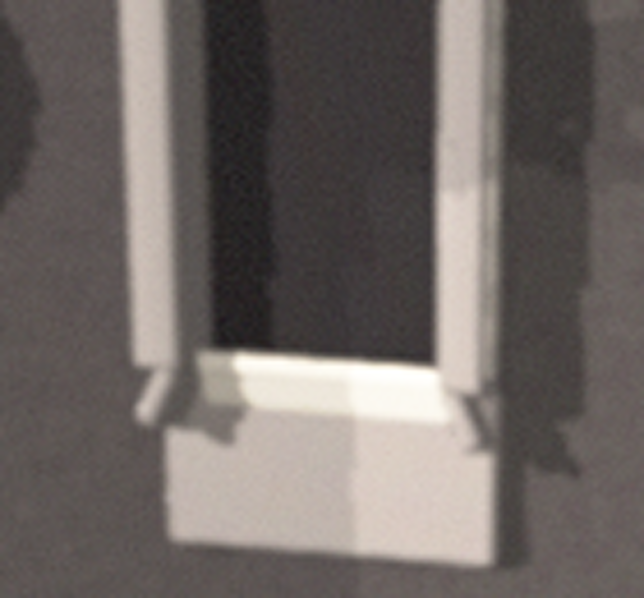

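The enlarged crop (4.6x, offset 140,0) shows the sill's front edge from (170,541) to (493,566) and the lip's back edge from (205,350) to (437,362). The cheeks' inner top edges are at columns 175 and 437 at row about 300.

Run:
```python
from h import *
c=dict(np.load("pics/w1c.npz"))
def ray(u,v,z):
    r=c["R"].T@np.linalg.inv(c["mtx"])@[u,v,1]; o=-c["R"].T@c["t"]; return (o+r*(z-o[2])/r[2])*1000
f=lambda x,y,z: ray(140+(x+.5)/4.6-.5,(y+.5)/4.6-.5,z).round(1)
print("sill",f(170,541,.01),f(493,566,.01))
print("lip",f(205,350,.015),f(437,362,.015))
print("cheekL inner top",f(165,10,.028),f(178,360,.028)," R",f(440,10,.028),f(437,360,.028))
print("cheek outer top L",f(120,10,.028),f(134,355,.028)," R bot",f(500,30,.0),f(492,560,.01))
print("cheek front ends L",f(155,362,.028),f(462,388,.028), "guide tips",f(145,418,.028),f(478,448,.028))
print("tray corners px", [ray(u,v,.02).round(1) for u,v in [(358,171),(412,170),(358,78),(410,78)]])
```

```text
sill [499.4 162.8  10. ] [493.3  75.1  10. ]
lip [548.4 146.4  15. ] [545.8  86.   15. ]
cheekL inner top [624.5 143.2  28. ] [545.  148.5  28. ]  R [624.9  77.2  28. ] [545.4  82.8  28. ]
cheek outer top L [624.5 154.   28. ] [546.1 159.6  28. ]  R bot [627.6  68.4   0. ] [494.9  75.3  10. ]
cheek front ends L [544.5 154.4  28. ] [538.7  76.8  28. ] guide tips [530.9 158.5  28. ] [524.   73.6  28. ]
tray corners px [array([434.2, -66.2,  20. ]), array([ 435.9, -135.1,   20. ]), array([546.7, -62.1,  20. ]), array([ 547.1, -123.9,   20. ])]
```

Machine frame: origin about (0.632, 0.1095), yaw -4.0°. The cheeks, sill and lip agree (lip at x_m = -85.3 against -86). Tray: origin about (0.4947, -0.0955), yaw 3°, measured 120x62 mm. I grip 20 mm behind its middle.

```bash
python3 -c "
from h import *
shift([.4747,-.0965,.06],tool(3)); shift([.4747,-.0965,.003],tool(3))"
```

```text
rot [-0.0012 -0.0001 -0.0461] d [0.0227 0.0797 0.2408]
rot [-0.0012 -0.0001 -0.0461] d [0.0227 0.0798 0.2978]
```

Scaled: 0.298 m / 0.6 = 0.4967, 0.29 m / 0.6 = 0.4833, -0.046 rad / 2 = -0.023.

Emit:
jog_arm --increments '[[[0, 0, -0.023], [0.0383, 0.1333, 0.1], 0.085], [[0, 0, -0.023], [0.0383, 0.1333, 0.2], 0.085], [[0, 0, -0.023], [0.0383, 0.1333, 0.3], 0.085], [[0, 0, -0.023], [0.0383, 0.1333, 0.4], 0.085], [[0, 0, -0.023], [0.0383, 0.1333, 0.4], 0.085], [[0, 0, -0.023], [0.0383, 0.1333, 0.45], 0.085], [[0, 0, -0.023], [0.0383, 0.1333, 0.4833], 0.085], [[0, 0, -0.023], [0.0383, 0.1333, 0.4967], 0.085], [[0, 0, -0.023], [0.0383, 0.1333, 0.4967], 0.085]]'

```text
clock: 2.52
eef_pos: [0.472, -0.1008, 0.0031]
tool_rot: [1.0, 0.023, -0.001, -0.0]
ft_force: [0.3, -0.1, -0.1]
grip_width: 0.085
grasp_force: 0.0
```

Emit:
jog_arm --increments '[[[0, 0, 0], [0, 0, 0], 0.05], [[0, 0, 0], [0, 0, 0], 0.05], [[0, 0, 0], [0, 0, 0], 0.05], [[0, 0, 0], [0, 0, 0], 0.05], [[0, 0, 0], [0, 0, 0], 0.05], [[0, 0, 0], [0, 0, 0], 0.05]]'

```text
clock: 3.28
eef_pos: [0.4738, -0.1002, 0.0048]
tool_rot: [1.0, 0.024, 0.001, 0.0]
ft_force: [-1.5, 0.1, 5.5]
grip_width: 0.0602
grasp_force: 65.2
```

Scaled: -0.12 m / 0.6 = -0.2, -0.08 m / 0.6 = -0.1333.

Emit:
jog_arm --increments '[[[0, 0, 0], [0, 0, -0.05], 0.05], [[0, 0, 0], [0, 0, -0.1333], 0.05], [[0, 0, 0], [0, 0, -0.2], 0.05], [[0, 0, 0], [0, 0, -0.2], 0.05], [[0, 0, 0], [0, 0, -0.2], 0.05]]'

```text
clock: 3.9
eef_pos: [0.4721, -0.1, 0.1227]
tool_rot: [1.0, 0.024, -0.001, -0.0]
ft_force: [-0.4, 0.3, -3.3]
grip_width: 0.0601
grasp_force: 66.4
```

Run:
```python
from h import *
o=get_obs(); c=imaging.calibration("wrist"); p,d=imaging.camera("wrist"); cv2.imwrite("pics/w2.png",p[:,:,::-1]);np.save("pics/w2.npy",d)
W=cloud("w",d,c); T=(W-o["eef_pos"])@Ro.from_quat(o["tool_rot"]).as_matrix()
np.save("pics/w2T.npy",T)
k=T[(T[...,2]>-.03)&(T[...,2]<.02)&(T[...,0]>.02)&(T[...,0]<.12)&(abs(T[...,1])<.06)]
print(len(k),k[:,0].min(),k[:,0].max(),np.percentile(k[:,1],[1,99]),cv2.minAreaRect((k[:,:2]*1000).astype(np.float32)))
for a in (.02,.03,.04,.05,.06,.07,.08): 
    s=k[abs(k[:,0]-a)<.004]; print(a,len(s),np.median(s[:,2]).round(4) if len(s) else '')
print(o["clock"],o["eef_pos"],o["grip_width"],o["ft_force"])
```

```text
26168 0.020007811171900168 0.08211250092295623 [-0.03143676  0.02885404] ((50.799217224121094, -1.2562694549560547), (62.5018196105957, 62.382530212402344), 89.12950134277344)
0.02 2028 -0.0123
0.03 3028 -0.0122
0.04 3202 -0.012
0.05 3362 -0.0119
0.06 3540 -0.012
0.07 3799 -0.0128
0.08 2778 -0.0134
3.9 [ 0.47206683 -0.10003616  0.12272948] 0.060066717361687706 [-0.35237015  0.34077484 -3.28443789]
```

View pics/w2.png

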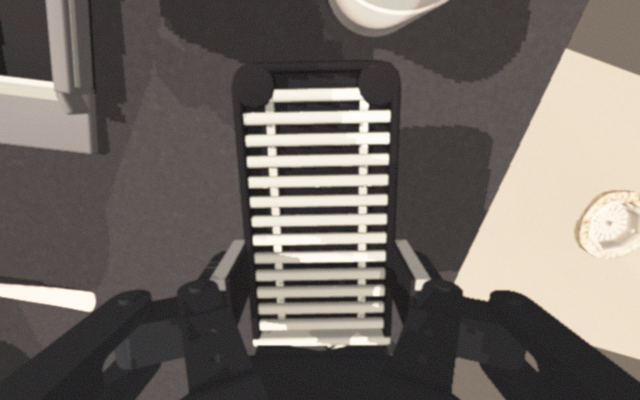

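The wrist picture shows the tray held level and square between the pads at (320,260), with the nose at row about 62. I move in front of the bay at height and measure tray and bay in one picture.

```bash
python3 -c "
from h import *
W=cloud('w',np.load('pics/w1.npy'),dict(np.load('pics/w1c.npz')))
for u,v in [(236,221),(225,218),(200,214),(150,205),(115,196)]: print(u,v,W[v,u].round(3))
u=np.array([np.cos(np.radians(4)),-np.sin(np.radians(4)),0])
p=np.array([.632,.1095,.10])-.195*u; print(p); shift(p,tool(-4))"
```

```text
236 221 [0.359 0.099 0.001]
225 218 [0.363 0.113 0.003]
200 214 [0.371 0.145 0.009]
150 205 [0.386 0.207 0.018]
115 196 [0.393 0.262 0.   ]
[0.43747501 0.12310251 0.1       ]
rot [-0.0005  0.0028  0.1177] d [-0.0232 -0.2244  0.0222]
```

Scaled: -0.224 m / 0.6 = -0.3733, -0.18 m / 0.6 = -0.3, 0.118 rad / 2 = 0.059.

Emit:
jog_arm --increments '[[[0, 0, 0.059], [-0.0383, -0.1, 0], 0.05], [[0, 0, 0.059], [-0.0383, -0.2, 0], 0.05], [[0, 0, 0.059], [-0.0383, -0.3, 0.0167], 0.05], [[0, 0, 0.059], [-0.0383, -0.3733, 0.0333], 0.05], [[0, 0, 0.059], [-0.0383, -0.3733, 0.0367], 0.05], [[0, 0, 0.059], [-0.0383, -0.3733, 0.0367], 0.05], [[0, 0, 0.059], [-0.0383, -0.3733, 0.0367], 0.05]]'

```text
clock: 4.82
eef_pos: [0.4398, 0.0171, 0.1017]
tool_rot: [1.0, 0.003, -0.001, -0.025]
ft_force: [0.4, -0.0, -2.5]
grip_width: 0.0599
grasp_force: 66.5
```

Create look.py:
```python
from h import *
import sys
n=sys.argv[1]
o=get_obs(); c=imaging.calibration("wrist"); p,d=imaging.camera("wrist"); cv2.imwrite(f"pics/{n}.png",p[:,:,::-1])
W=cloud("w",d,c); T=(W-o["eef_pos"])@Ro.from_quat(o["tool_rot"]).as_matrix()
np.savez(f"pics/{n}.npz",W=W,T=T,eef=o["eef_pos"],q=o["tool_rot"],**c)
print("eef",o["eef_pos"].round(4),Ro.from_quat(o["tool_rot"]).as_euler('xyz',degrees=True).round(2),"F",o["ft_force"].round(1))
```

```bash
python3 look.py w3
```

Run:
```python
from h import *
z=np.load("pics/w3.npz"); W,T=z["W"],z["T"]
k=(T[...,2]>-.03)&(T[...,2]<.005)&(T[...,0]>.03)&(T[...,0]<.10)&(abs(T[...,1])<.06); t=W[k]
print("tray W",cv2.minAreaRect((t[:,:2]*1000).astype(np.float32)),np.median(t[:,2]))
m=(W[...,2]>.02)&(W[...,2]<.034)&~k&(W[...,0]>.5)&(W[...,1]>.04)&(W[...,1]<.19); q=W[m]
print("cheeks",len(q),cv2.minAreaRect((q[:,:2]*1000).astype(np.float32)))
for x in (.55,.56,.57,.58,.59,.60,.61):
    s=q[abs(q[:,0]-x)<.003][:,1]; a,b=s[s<.113],s[s>.113]
    print(x,*[np.percentile(e,[3,97]).round(4) if len(e)>5 else None for e in (a,b)])
```

```text
eef [0.4398 0.0171 0.1017] [-1.7716e+02  1.2000e-01  3.2000e-01] F [ 0.4 -0.  -2.5]
tray W ((495.5697326660156, 18.200820922851562), (52.391571044921875, 62.51353454589844), 1.1963003873825073) 0.11370437143630722
cheeks 2898 ((547.4638671875, 115.79362487792969), (90.49641418457031, 43.08380889892578), 85.98889923095703)
0.55 [0.0707 0.0826] [0.1482 0.1594]
0.56 [0.07   0.0819] [0.1475 0.1587]
0.57 None None
0.58 None None
0.59 None None
0.6 None None
0.61 None None
```

View pics/w3.png

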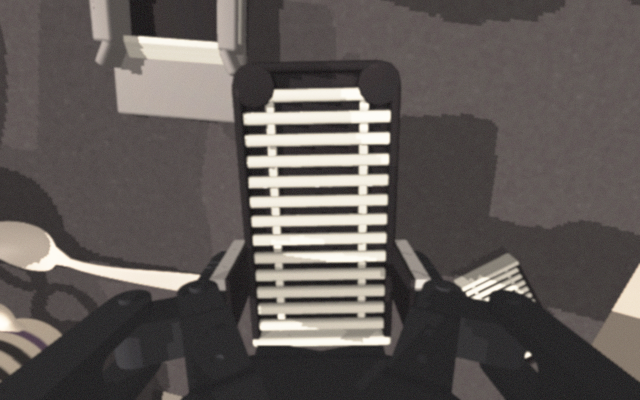

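Run:
```python
from h import *
o=get_obs(); print(o["joint_pos"].round(3),o["joint_vel"].round(3))
u=np.array([np.cos(np.radians(4)),-np.sin(np.radians(4)),0])
p=np.array([.632,.1095,.10])-.195*u; shift(p,tool(-4))
```

```text
[ 0.005  0.231 -0.369  0.972  0.05   3.141] [ 0.002 -0.005  0.002  0.003  0.    -0.003]
rot [-0.0495  0.0037  0.0755] d [-0.0017 -0.1058  0.0071]
```

The last joint is at its +3.14 limit, so this grasp cannot reach yaw -4° at the bay. I set the tray down here, flip the gripper a half turn and re-grip.

```bash
python3 -c "
from h import *
shift([.44,-.005,.0065],tool(4))"
```

```text
rot [-0.0497  0.0003 -0.0641] d [0.0002 0.0268 0.0941]
```

Scaled: 0.07 m / 0.6 = 0.1167, 0.05 m / 0.6 = 0.0833, -0.064 rad / 2 = -0.032.

Emit:
jog_arm --increments '[[[-0.025, 0, -0.032], [0, 0.045, 0.0333], 0.05], [[-0.025, 0, -0.032], [0, 0.045, 0.0833], 0.05], [[-0.025, 0, -0.032], [0, 0.045, 0.1167], 0.05], [[-0.025, 0, -0.032], [0, 0.045, 0.1167], 0.05]]'

```text
clock: 5.38
eef_pos: [0.4384, -0.0062, 0.0296]
tool_rot: [0.999, 0.035, -0.002, 0.0]
ft_force: [-0.6, -0.8, -2.3]
grip_width: 0.0601
grasp_force: 66.5
```

```bash
python3 -c "
from h import *
print(get_obs()['joint_pos'].round(3));shift([.44,-.005,.0065],tool(4))"
```

```text
[-0.014  0.329 -0.464  0.782 -0.     3.058]
rot [-0.      0.0035  0.0003] d [ 0.0018 -0.0011  0.0231]
```

Level again. Lower it, release, rise, then turn half a turn.

Scaled: -0.08 m / 0.6 = -0.1333, 0.023 m / 0.6 = 0.0383.

Emit:
jog_arm --increments '[[[0, 0, 0], [0, 0, 0.025], 0.05], [[0, 0, 0], [0, 0, 0.0367], 0.05], [[0, 0, 0], [0, 0, 0.0383], 0.05], [[0, 0, 0], [0, 0, 0.0383], 0.085], [[0, 0, 0], [0, 0, 0.0383], 0.085], [[0, 0, 0], [0, 0, 0.0383], 0.085], [[0, 0, 0], [0, 0, -0.0333], 0.085], [[0, 0, 0], [0, 0, -0.1333], 0.085], [[0, 0, 0], [0, 0, -0.1333], 0.085]]'

```text
clock: 6.5
eef_pos: [0.4438, -0.006, 0.1155]
tool_rot: [0.999, 0.035, 0.005, 0.0]
ft_force: [0.2, -0.2, -1.1]
grip_width: 0.0851
grasp_force: 0.0
```

Emit:
jog_arm --increments '[[[0, 0, 0.09], [0, 0, 0], 0.085], [[0, 0, 0.18], [0, 0, 0], 0.085], [[0, 0, 0.27], [0, 0, 0], 0.085], [[0, 0, 0.36], [0, 0, 0], 0.085], [[0, 0, 0.45], [0, 0, 0], 0.085], [[0, 0, 0.54], [0, 0, 0], 0.085], [[0, 0, 0.63], [0, 0, 0], 0.085], [[0, 0, 0.72], [0, 0, 0], 0.085], [[0, 0, 0.81], [0, 0, 0], 0.085], [[0, 0, 0.9], [0, 0, 0], 0.085]]'

```text
clock: 7.75
eef_pos: [0.2628, -0.1969, 0.111]
tool_rot: [0.892, -0.43, 0.029, -0.134]
ft_force: [-0.7, -0.3, -0.0]
grip_width: 0.0849
grasp_force: 0.0
```

```bash
python3 -c "
from h import *
print(get_obs()['joint_pos'].round(3))"
```

```text
[-0.89   0.054 -0.592  0.99   0.268  3.141]
```

Wrong turning sense (j6 limit). It stayed at height and touched nothing; the way back is through yaw +90°.

```bash
python3 -c "
from h import *
shift([.40,-.03,.14],tool(4)); shift([.44,-.005,.14],tool(90))"
```

```text
rot [-0.2777 -0.0695 -0.9613] d [-0.045  -0.2111  0.0308]
rot [-0.1955 -0.3016 -2.449 ] d [-0.0392 -0.2563  0.0428]
```

Scaled: -0.211 m / 0.6 = -0.3517, -0.045 m / 0.6 = -0.075, -0.961 rad / 2 = -0.4805.

Emit:
jog_arm --increments '[[[-0.139, -0.035, -0.4805], [-0.075, -0.3517, 0.0517], 0.085], [[-0.139, -0.035, -0.4805], [-0.075, -0.3517, 0.0517], 0.085], [[-0.139, -0.035, -0.4805], [-0.075, -0.3517, 0.0517], 0.085], [[-0.139, -0.035, -0.4805], [-0.075, -0.3517, 0.0517], 0.085], [[-0.139, -0.035, -0.4805], [-0.075, -0.3517, 0.0517], 0.085], [[-0.139, -0.035, -0.4805], [-0.075, -0.3517, 0.0517], 0.085], [[-0.139, -0.035, -0.4805], [-0.075, -0.3517, 0.0517], 0.085], [[-0.139, -0.035, -0.4805], [-0.075, -0.3517, 0.0517], 0.085]]'

```text
clock: 8.75
eef_pos: [0.3996, -0.0303, 0.1398]
tool_rot: [0.999, 0.035, -0.001, 0.0]
ft_force: [0.1, -0.4, 0.4]
grip_width: 0.085
grasp_force: 0.0
```

```bash
python3 -c "
from h import *
print(get_obs()['joint_pos'].round(3)); shift([.44,-.005,.14],tool(90))"
```

```text
[-7.500e-02  1.150e-01 -4.000e-01  1.056e+00 -1.000e-03  2.997e+00]
rot [-5.0000e-04  1.4000e-03 -1.5016e+00] d [ 0.042  -0.0224 -0.0002]
```

Scaled: -0.06 m / 0.6 = -0.1, 0.042 m / 0.6 = 0.07, -1.55 rad / 2 = -0.775.

Emit:
jog_arm --increments '[[[0, 0, -0.09], [0.07, -0.0367, -0.05], 0.085], [[0, 0, -0.18], [0.07, -0.0367, -0.1], 0.085], [[0, 0, -0.27], [0.07, -0.0367, -0.1], 0.085], [[0, 0, -0.36], [0.07, -0.0367, -0.1], 0.085], [[0, 0, -0.45], [0.07, -0.0367, -0.1], 0.085], [[0, 0, -0.54], [0.07, -0.0367, -0.1], 0.085], [[0, 0, -0.63], [0.07, -0.0367, -0.1], 0.085], [[0, 0, -0.72], [0.07, -0.0367, -0.1], 0.085], [[0, 0, -0.775], [0.07, -0.0367, -0.1], 0.085]]'

```text
clock: 9.88
eef_pos: [0.4403, -0.0056, 0.2]
tool_rot: [0.688, 0.725, -0.0, -0.0]
ft_force: [-0.4, -1.2, -0.3]
grip_width: 0.0847
grasp_force: 0.0
```

Emit:
jog_arm --increments '[[[0, 0, -0.09], [0, 0, 0], 0.085], [[0, 0, -0.18], [0, 0, 0], 0.085], [[0, 0, -0.27], [0, 0, 0], 0.085], [[0, 0, -0.36], [0, 0, 0], 0.085], [[0, 0, -0.45], [0, 0, 0], 0.085], [[0, 0, -0.54], [0, 0, 0], 0.085], [[0, 0, -0.63], [0, 0, 0], 0.085], [[0, 0, -0.72], [0, 0, 0], 0.085], [[0, 0, -0.795], [0, 0, 0], 0.085], [[0, 0, -0.795], [0, 0, 0], 0.085]]'

```text
clock: 11.12
eef_pos: [0.4404, -0.0054, 0.2]
tool_rot: [-0.033, 0.999, -0.0, -0.0]
ft_force: [-0.5, 0.5, 0.6]
grip_width: 0.0848
grasp_force: 0.0
```

```bash
python3 look.py w4
```

Run:
```python
from h import *
print(get_obs()["joint_pos"].round(3))
z=np.load("pics/w4.npz"); W=z["W"]
k=(W[...,2]>.010)&(W[...,2]<.035)&(W[...,0]>.36)&(W[...,0]<.56)&(W[...,1]>-.06)&(W[...,1]<.055); t=W[k]
print(len(t),cv2.minAreaRect((t[:,:2]*1000).astype(np.float32)),np.median(t[:,2]))
```

```text
eef [ 0.4404 -0.0054  0.2   ] [-1.7996e+02 -4.0000e-02 -1.7621e+02] F [-0.5  0.5  0.6]
[-1.100e-02  1.410e-01 -2.020e-01  1.228e+00 -1.000e-03 -7.700e-02]
7174 ((461.7625427246094, -4.141208648681641), (120.56637573242188, 62.19955825805664), 5.363254070281982) 0.017306230985620633
```

View pics/w4.png

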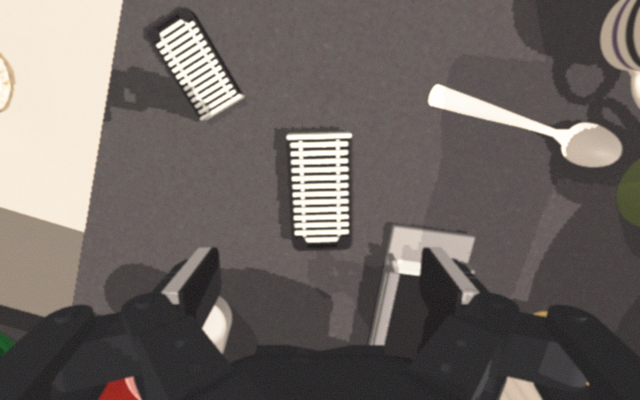

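The tray lies flat and upright at pixel (320,187), steel front up towards the robot at row 135. Nothing else was moved. I grip it with the flipped tool.

```bash
python3 -c "
from h import *
shift([.4418,-.0057,.005],tool(184.7))"
```

```text
rot [-0.0008 -0.0006 -0.0162] d [-0.0015 -0.0003  0.195 ]
```

Scaled: 0.195 m / 0.6 = 0.325, 0.19 m / 0.6 = 0.3167, -0.016 rad / 2 = -0.008.

Emit:
jog_arm --increments '[[[0, 0, -0.008], [-0.0025, 0, 0.1], 0.085], [[0, 0, -0.008], [-0.0025, 0, 0.2], 0.085], [[0, 0, -0.008], [-0.0025, 0, 0.2833], 0.085], [[0, 0, -0.008], [-0.0025, 0, 0.3167], 0.085], [[0, 0, -0.008], [-0.0025, 0, 0.325], 0.085], [[0, 0, -0.008], [-0.0025, 0, 0.325], 0.085], [[0, 0, -0.008], [-0.0025, 0, 0.325], 0.05], [[0, 0, -0.008], [-0.0025, 0, 0.325], 0.05], [[0, 0, -0.008], [-0.0025, 0, 0.325], 0.05], [[0, 0, -0.008], [-0.0025, 0, 0.325], 0.05]]'

```text
clock: 12.42
eef_pos: [0.4435, -0.0046, 0.0068]
tool_rot: [-0.043, 0.999, -0.001, 0.001]
ft_force: [-1.4, -0.4, 5.9]
grip_width: 0.0601
grasp_force: 64.4
```

Emit:
jog_arm --increments '[[[0, 0, 0], [0, 0, 0], 0.05], [[0, 0, 0], [0, 0, -0.05], 0.05], [[0, 0, 0], [0, 0, -0.1333], 0.05], [[0, 0, 0], [0, 0, -0.1583], 0.05], [[0, 0, 0], [0, 0, -0.1583], 0.05]]'

```text
clock: 13.05
eef_pos: [0.4435, -0.0043, 0.1019]
tool_rot: [-0.043, 0.999, -0.001, 0.002]
ft_force: [-0.1, -0.2, -2.7]
grip_width: 0.0599
grasp_force: 67.0
```

```bash
python3 -c "
from h import *
u=np.array([np.cos(np.radians(4)),-np.sin(np.radians(4)),0])
p=np.array([.632,.1095,.10])-.20*u; shift(p,tool(176))"
```

```text
rot [-0.001   0.0039  0.1568] d [-0.0002  0.1282  0.0017]
```

Scaled: 0.128 m / 0.6 = 0.2133, 0.12 m / 0.6 = 0.2, 0.157 rad / 2 = 0.0785.

Emit:
jog_arm --increments '[[[0, 0, 0.0785], [0, 0.1, 0], 0.05], [[0, 0, 0.0785], [0, 0.2, 0], 0.05], [[0, 0, 0.0785], [0, 0.2133, 0], 0.05], [[0, 0, 0.0785], [0, 0.2133, 0], 0.05], [[0, 0, 0.0785], [0, 0.2133, 0], 0.05]]'

```text
clock: 13.68
eef_pos: [0.4305, 0.1221, 0.0993]
tool_rot: [0.036, 0.999, -0.001, -0.001]
ft_force: [-0.9, 0.2, -2.3]
grip_width: 0.0601
grasp_force: 67.0
```

```bash
python3 look.py w5
```

Run:
```python
from h import *
print(get_obs()["joint_pos"].round(3))
z=np.load("pics/w5.npz"); W,T=z["W"],z["T"]
k=(T[...,2]>-.03)&(T[...,2]<.012)&(T[...,0]<.1)&(T[...,0]>-.1)&(abs(T[...,1])<.06)
for a in np.arange(-.09,.08,.01):
    s=T[k&(abs(T[...,0]-a)<.003)]
    if len(s)>30: print(round(a,3),len(s),"y",np.percentile(s[:,1],[2,98]).round(4),"z",np.median(s[:,2]).round(4))
m=(W[...,2]>.02)&(W[...,2]<.034)&(W[...,0]>.5)&(W[...,1]>.04)&(W[...,1]<.19); q=W[m]; print(len(q))
for x in (.55,.56,.57,.58,.59,.60,.61):
    s=q[abs(q[:,0]-x)<.003][:,1]; a,b=s[s<.113],s[s>.113]
    print(x,*[np.percentile(e,[3,97]).round(4) if len(e)>5 else None for e in (a,b)])
```

```text
eef [0.4305 0.1221 0.0993] [-1.7988e+02 -1.0000e-01  1.7592e+02] F [-0.9  0.2 -2.3]
[ 0.277  0.248 -0.353  0.972 -0.001  0.348]
-0.04 1241 y [-0.0298  0.0295] z -0.0092
-0.03 1298 y [-0.0299  0.0297] z -0.01
-0.02 950 y [-0.0301  0.03  ] z -0.0107
-0.01 2086 y [-0.0301  0.03  ] z -0.0106
-0.0 2597 y [-0.03  0.03] z -0.0105
0.01 3164 y [-0.04    0.0402] z -0.011
0.02 1801 y [-0.0296  0.0298] z -0.01
0.03 1671 y [-0.0298  0.0299] z -0.0109
0.04 2735 y [-0.0292  0.0292] z -0.0117
0
0.55 None None
0.56 None None
0.57 None None
0.58 None None
0.59 None None
0.6 None None
0.61 None None
```

View pics/w5.png

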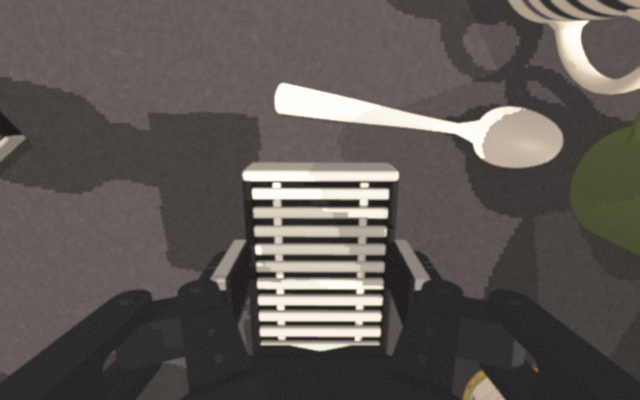

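The tray is centred in the pads (the y edges are symmetric). One check: the wrist camera's lateral bias from w2 and w3, since the machine was measured with it.

Run:
```python
from h import *
for n,T in (("w2",np.load("pics/w2T.npy")),("w3",np.load("pics/w3.npz")["T"])):
    k=(T[...,2]>-.03)&(T[...,2]<.0)&(abs(T[...,1])<.036)
    xs=np.arange(.035,.072,.004); c=[np.percentile(T[k&(abs(T[...,0]-a)<.002)][:,1],[1,99]) for a in xs]
    print(n,np.round(c,4).tolist()[::3],np.polyfit(xs,np.mean(c,1),1).round(4))
# scene camera: tray & cheeks together
p,d=imaging.camera("scene"); W=cloud("s",d,imaging.calibration("scene")); o=get_obs()
yaw=np.radians(4); u=np.array([np.cos(yaw),-np.sin(yaw)]); v=np.array([np.sin(yaw),np.cos(yaw)])
M=np.array([.632,.1095]); X=(W[...,:2]-M)@u; Y=(W[...,:2]-M)@v; Z=W[...,2]
e=o["eef_pos"]; print("eef m",(e[:2]-M)@u,(e[:2]-M)@v)
t=(Z>.085)&(Z<.125)&(X>-.18)&(X<-.11)&(abs(Y)<.06); c=(Z>.019)&(Z<.035)&(X>-.08)&(X<.0)&(abs(Y)<.06)
print("tray",t.sum(),np.percentile(X[t],98),np.percentile(Y[t],[2,50,98]))
print("cheeks",c.sum(),[np.percentile(Y[c&s],[5,50,95]).round(4) for s in (Y<0,Y>0)])
```

```text
w2 [[-0.0316, 0.0295], [-0.0313, 0.0287], [-0.0318, 0.0288], [-0.0318, 0.0285]] [-0.0177 -0.0004]
w3 [[-0.0313, 0.0295], [-0.0312, 0.0288], [-0.0317, 0.0289], [-0.0317, 0.0286]] [-0.018  -0.0003]
eef m -0.20144858004048677 -0.0016408740305368721
tray 270 -0.12180955996305591 [-0.03500827 -0.00625946  0.0281712 ]
cheeks 157 [array([-0.0466, -0.0411, -0.0328]), array([0.0291, 0.0351, 0.0443])]
```

Lateral estimates agree within about 1 mm (scene and corrected wrist). The flared guides take up ±6 mm at the mouth, so I pitch nose-up 6°, descend in front of the mouth and advance while watching the force.

Add to h.py:
```python
yw=np.radians(4); U=np.array([np.cos(yw),-np.sin(yw),0]); V=np.array([np.sin(yw),np.cos(yw),0]); M0=np.array([.632,.1095,0])
def mpos(x,y,z): return M0+x*U+y*V+np.array([0,0,z])
def where():
    o=get_obs(); e=o["eef_pos"]-M0; f=o["ft_force"]; print("t",o["clock"],"m-frame",(e@U).round(4),(e@V).round(4),e[2].round(4),"F",(f@U).round(1),(f@V).round(1),f[2].round(1),"grip",o["grip_width"].round(4))
```

```bash
python3 -c "
from h import *
where(); shift(mpos(-.200,-.0008,.021),tool(176,-6)); R=tool(176,-6); print(R.inv().apply(U*.066).round(4),R.inv().apply([0,0,-.003]).round(4), R.apply([-1,0,0]))"
```

```text
Traceback (most recent call last):
  File "h.py", line 17, in where
    o=get_obs(); e=o["eef_pos"]-M0; f=o["ft_force"]; print("t",o["clock"],"m-frame",(e@U).round(4),(e@V).round(4),e[2].round(4),"F",(f@U).round(1),(f@V).round(1),f[2].round(1),"grip",o["grip_width"].round(4))
                                                                                                                                                                                       ^^^^^^^^^^^^^^^^^^^^^
AttributeError: 'float' object has no attribute 'round'
```

```bash
sed -i 's/o\["grip_width"\].round(4)/round(o["grip_width"],4)/' h.py
python3 -c "
from h import *
where(); shift(mpos(-.200,-.0008,.021),tool(176,-6)); R=tool(176,-6); print(R.inv().apply(U*.066).round(4),R.inv().apply([0,0,-.003]).round(4), R.apply([-1,0,0]))"
```

```text
t 13.775 m-frame -0.2014 -0.0016 0.0997 F -0.6 -0.1 -3.5 grip 0.0601
rot [-0.0016 -0.1058 -0.0022] d [-0.0015  0.001   0.0786]
[-0.0656  0.      0.0069] [ 0.0003 -0.      0.003 ] [ 0.99209929 -0.06937434  0.10452846]
```

The rows are not in the units I measure in: shifts go in shares of 60 cm and turns go in shares of 2 rad. I convert before sending: 0.0785 m / 0.6 = 0.1308, 0.07 m / 0.6 = 0.1167, -0.105 rad / 2 = -0.0525.

Emit:
jog_arm --increments '[[[0, -0.0525, 0], [-0.0017, 0.0017, 0.0667], 0.05], [[0, -0.0525, 0], [-0.0017, 0.0017, 0.1167], 0.05], [[0, -0.0525, 0], [-0.0017, 0.0017, 0.1308], 0.05], [[0, -0.0525, 0], [-0.0017, 0.0017, 0.1308], 0.05]]'

```text
clock: 14.28
eef_pos: [0.4326, 0.1236, 0.0216]
tool_rot: [0.035, 0.998, -0.002, 0.052]
ft_force: [1.1, -0.6, -2.3]
grip_width: 0.0598
grasp_force: 66.9
```

```bash
python3 -c "from h import *;where()"
```

```text
t 14.275 m-frame -0.1999 0.0001 0.0216 F 1.1 -0.5 -2.3 grip 0.0598
```

Scaled: -0.03 m / 0.6 = -0.05, -0.025 m / 0.6 = -0.0417.

Emit:
jog_arm --increments '[[[0, 0, 0], [-0.0167, 0, 0.0017], 0.05], [[0, 0, 0], [-0.0333, 0, 0.0033], 0.05], [[0, 0, 0], [-0.0417, 0, 0.0043], 0.05], [[0, 0, 0], [-0.05, 0, 0.0052], 0.05]]'

```text
clock: 14.78
eef_pos: [0.4627, 0.122, 0.0217]
tool_rot: [0.035, 0.998, -0.002, 0.052]
ft_force: [-0.4, -0.1, -1.8]
grip_width: 0.0598
grasp_force: 67.0
```

```bash
python3 -c "from h import *;where()"
```

```text
t 14.775 m-frame -0.1698 0.0006 0.0217 F -0.4 -0.1 -1.8 grip 0.0598
```

Scaled: -0.014 m / 0.6 = -0.0233, -0.01 m / 0.6 = -0.0167.

Emit:
jog_arm --increments '[[[0, 0, 0], [-0.0083, 0, 0.0008], 0.05], [[0, 0, 0], [-0.0167, 0, 0.0017], 0.05], [[0, 0, 0], [-0.0233, 0, 0.0023], 0.05]]'

```text
clock: 15.15
eef_pos: [0.4764, 0.121, 0.0215]
tool_rot: [0.035, 0.998, -0.002, 0.052]
ft_force: [-0.3, -0.2, -2.5]
grip_width: 0.0599
grasp_force: 67.0
```

```bash
python3 -c "from h import *;where()"
```

```text
t 15.15 m-frame -0.156 0.0006 0.0215 F -0.3 -0.2 -2.5 grip 0.0599
```

Scaled: -0.021 m / 0.6 = -0.035, -0.015 m / 0.6 = -0.025.

Emit:
jog_arm --increments '[[[0, 0, 0], [-0.0083, 0, 0.0008], 0.05], [[0, 0, 0], [-0.0167, 0, 0.0017], 0.05], [[0, 0, 0], [-0.025, 0, 0.0025], 0.05], [[0, 0, 0], [-0.035, 0, 0.0035], 0.05]]'

```text
clock: 15.65
eef_pos: [0.4975, 0.1194, 0.0216]
tool_rot: [0.035, 0.998, -0.002, 0.052]
ft_force: [-0.7, -0.2, -2.7]
grip_width: 0.0597
grasp_force: 67.0
```

```bash
python3 -c "from h import *;where()"
```

```text
t 15.65 m-frame -0.1349 0.0005 0.0216 F -0.7 -0.2 -2.7 grip 0.0597
```

The nose is between the cheeks without contact. I lower until it touches.

Scaled: 0.003 m / 0.6 = 0.005, 0.002 m / 0.6 = 0.0033.

Emit:
jog_arm --increments '[[[0, 0, 0], [0, 0, 0.0017], 0.05], [[0, 0, 0], [0, 0, 0.0033], 0.05], [[0, 0, 0], [0, 0, 0.005], 0.05], [[0, 0, 0], [0, 0, 0.005], 0.05]]'

```text
clock: 16.15
eef_pos: [0.4972, 0.1195, 0.0186]
tool_rot: [0.035, 0.998, -0.002, 0.052]
ft_force: [-0.5, 0.0, -2.6]
grip_width: 0.0597
grasp_force: 67.0
```

```bash
python3 -c "from h import *;where()"
```

```text
t 16.15 m-frame -0.1351 0.0005 0.0186 F -0.5 -0.0 -2.6 grip 0.0597
```

Scaled: 0.0014 m / 0.6 = 0.0023, 0.0007 m / 0.6 = 0.0012.

Emit:
jog_arm --increments '[[[0, 0, 0], [0, 0, 0.0012], 0.05], [[0, 0, 0], [0, 0, 0.0023], 0.05], [[0, 0, 0], [0, 0, 0.0023], 0.05]]'

```text
clock: 16.52
eef_pos: [0.4977, 0.1195, 0.0174]
tool_rot: [0.035, 0.998, -0.002, 0.052]
ft_force: [-0.5, -0.1, -1.3]
grip_width: 0.0597
grasp_force: 67.1
```

```bash
python3 -c "from h import *;where()"
```

```text
t 16.525 m-frame -0.1347 0.0006 0.0174 F -0.5 -0.1 -1.3 grip 0.0597
```

Scaled: -0.1 m / 0.6 = -0.1667, 0.08 m / 0.6 = 0.1333.

Emit:
jog_arm --increments '[[[0, 0, 0], [0, 0, 0.0008], 0.05], [[0, 0, 0], [0, 0, 0.0008], 0.085], [[0, 0, 0], [0, 0, 0.0008], 0.085], [[0, 0, 0], [0, 0, 0.0008], 0.085], [[0, 0, 0], [0, 0, -0.0333], 0.085], [[0, 0, 0], [0, 0, -0.1], 0.085], [[0, 0, 0], [0.0667, 0, -0.1667], 0.085], [[0, 0, 0], [0.1333, 0, -0.1667], 0.085], [[0, 0, 0], [0.1333, 0, -0.1667], 0.085]]'

```text
clock: 17.65
eef_pos: [0.4048, 0.1255, 0.1082]
tool_rot: [0.034, 0.998, -0.003, 0.051]
ft_force: [0.4, -0.2, 0.0]
grip_width: 0.0853
grasp_force: 0.0
```

```bash
python3 look.py w6
```

Run:
```python
from h import *
where()
p,d=imaging.camera("scene"); W=cloud("s",d,imaging.calibration("scene")); cv2.imwrite("pics/s6.png",p[:,:,::-1])
for nm,W in (("scene",W),("wrist",np.load("pics/w6.npz")["W"])):
    X=(W-M0)@U; Y=(W-M0)@V; Z=W[...,2]
    print(nm)
    for a in np.arange(-.18,-.04,.01):
        s=(abs(X-a)<.005)&(abs(Y)<.025)&(Z<.06); 
        if s.sum()>8: print(a.round(3),s.sum(),np.median(Z[s]).round(4))
    t=(X>-.175)&(X<-.12)&(abs(Y)<.045)&(Z>.017)&(Z<.05); print("Y",np.percentile(Y[t],[3,97]) if t.sum() else '')
```

```text
eef [0.4048 0.1255 0.1082] [-179.9     5.88  176.09] F [ 0.4 -0.2  0. ]
t 17.7 m-frame -0.2255 0.0006 0.1086 F 1.2 0.5 0.4 grip 0.0851
scene
-0.18 20 0.0019
-0.17 26 0.0241
-0.16 27 0.0222
-0.15 28 0.024
-0.14 27 0.0249
-0.13 26 0.0284
-0.12 28 0.0281
-0.11 27 0.0282
-0.1 30 0.0281
-0.09 23 0.0321
-0.08 28 0.0324
-0.07 30 0.0344
-0.06 31 0.0354
-0.05 27 0.0063
Y [-0.03229418  0.02980892]
wrist
-0.18 1547 0.0093
-0.17 877 0.0234
-0.16 647 0.0245
-0.15 749 0.0254
-0.14 837 0.0266
-0.13 755 0.0278
-0.12 571 0.0289
-0.11 586 0.0299
-0.1 700 0.0309
-0.09 187 0.0266
Y [-0.02867455  0.0296171 ]
```

The tray lies on lip and sill: slope 6° by depth, front at x_m about -0.175, nose at -0.055, Y centred. Now I shut the fingers and go behind the front face, tips at z about 0.020.

```bash
python3 -c "
from h import *
shift(mpos(-.210,.0005,.020),tool(176))"
```

```text
rot [-0.0004  0.1062  0.0004] d [-0.0047 -0.0004  0.0898]
```

Scaled: 0.09 m / 0.6 = 0.15, 0.085 m / 0.6 = 0.1417, 0.106 rad / 2 = 0.053.

Emit:
jog_arm --increments '[[[0, 0.053, 0], [-0.005, 0, 0.0333], 0], [[0, 0.053, 0], [-0.0067, 0, 0.0833], 0], [[0, 0.053, 0], [-0.0083, 0, 0.1167], 0], [[0, 0.053, 0], [-0.0083, 0, 0.1417], 0], [[0, 0.053, 0], [-0.0083, 0, 0.15], 0], [[0, 0.053, 0], [-0.0083, 0, 0.15], 0]]'

```text
clock: 18.5
eef_pos: [0.4228, 0.1247, 0.0191]
tool_rot: [0.035, 0.999, -0.001, -0.001]
ft_force: [0.4, 0.0, -0.1]
grip_width: -0.0
grasp_force: 0.0
```

```bash
python3 -c "from h import *;where()"
```

```text
t 18.5 m-frame -0.2097 0.0006 0.0191 F 0.4 0.1 -0.1 grip -0.0
```

Scaled: -0.02 m / 0.6 = -0.0333, -0.017 m / 0.6 = -0.0283.

Emit:
jog_arm --increments '[[[0, 0, 0], [-0.01, 0, 0], 0], [[0, 0, 0], [-0.02, 0, 0], 0], [[0, 0, 0], [-0.0283, 0, 0], 0], [[0, 0, 0], [-0.0333, 0, 0], 0]]'

```text
clock: 19.0
eef_pos: [0.4428, 0.1234, 0.0196]
tool_rot: [0.035, 0.999, -0.0, -0.0]
ft_force: [0.6, 0.4, -0.5]
grip_width: 0.0002
grasp_force: 0.0
```

```bash
python3 -c "from h import *;where()"
```

```text
t 19.0 m-frame -0.1897 0.0007 0.0196 F 0.6 0.5 -0.5 grip 0.0002
```

Scaled: -0.012 m / 0.6 = -0.02, -0.008 m / 0.6 = -0.0133.

Emit:
jog_arm --increments '[[[0, 0, 0], [-0.0067, 0, 0], 0], [[0, 0, 0], [-0.0133, 0, 0], 0], [[0, 0, 0], [-0.02, 0, 0], 0]]'

```text
clock: 19.38
eef_pos: [0.4536, 0.1224, 0.0192]
tool_rot: [0.035, 0.999, -0.001, -0.001]
ft_force: [-2.9, 0.4, 2.6]
grip_width: -0.0004
grasp_force: 1.7
```

```bash
python3 -c "from h import *;where()"
```

```text
t 19.375 m-frame -0.1789 0.0004 0.0192 F -2.9 0.2 2.6 grip -0.0004
```

Scaled: -0.009 m / 0.6 = -0.015, -0.006 m / 0.6 = -0.01.

Emit:
jog_arm --increments '[[[0, 0, 0], [-0.005, 0, 0], 0], [[0, 0, 0], [-0.01, 0, 0], 0], [[0, 0, 0], [-0.015, 0, 0], 0]]'

```text
clock: 19.75
eef_pos: [0.4632, 0.1219, 0.0194]
tool_rot: [0.035, 0.999, -0.0, -0.001]
ft_force: [-4.0, 0.3, 3.3]
grip_width: 0.0002
grasp_force: 2.0
```

```bash
python3 -c "from h import *;where()"
```

```text
t 19.75 m-frame -0.1692 0.0006 0.0194 F -4.0 0.1 3.3 grip 0.0002
```

Scaled: -0.009 m / 0.6 = -0.015, -0.006 m / 0.6 = -0.01.

Emit:
jog_arm --increments '[[[0, 0, 0], [-0.005, 0, -0.0008], 0], [[0, 0, 0], [-0.01, 0, -0.0017], 0], [[0, 0, 0], [-0.015, 0, -0.0025], 0]]'

```text
clock: 20.12
eef_pos: [0.4727, 0.1212, 0.0208]
tool_rot: [0.035, 0.999, -0.0, -0.0]
ft_force: [-2.2, -0.5, 0.8]
grip_width: -0.0002
grasp_force: 1.1
```

```bash
python3 -c "from h import *;where()"
```

```text
t 20.125 m-frame -0.1598 0.0006 0.0208 F -2.2 -0.7 0.8 grip -0.0002
```

Scaled: -0.009 m / 0.6 = -0.015, -0.006 m / 0.6 = -0.01.

Emit:
jog_arm --increments '[[[0, 0, 0], [-0.005, 0, 0], 0], [[0, 0, 0], [-0.01, 0, 0], 0], [[0, 0, 0], [-0.015, 0, 0], 0]]'

```text
clock: 20.5
eef_pos: [0.4809, 0.1206, 0.0209]
tool_rot: [0.035, 0.999, -0.0, -0.001]
ft_force: [-4.0, 0.9, 2.2]
grip_width: 0.0
grasp_force: 2.0
```

```bash
python3 -c "from h import *;where()"
```

```text
t 20.5 m-frame -0.1515 0.0006 0.0209 F -4.0 0.6 2.2 grip 0.0
```

Create prof.py:
```python
from h import *
where()
p,d=imaging.camera("scene"); W=cloud("s",d,imaging.calibration("scene")); cv2.imwrite("pics/s_last.png",p[:,:,::-1])
X=(W-M0)@U; Y=(W-M0)@V; Z=W[...,2]
print([(int(round(a*1000)),int(s.sum()),round(float(np.median(Z[s]))*1000,1)) for a in np.arange(-.15,.04,.01) for s in [(abs(X-a)<.005)&(abs(Y)<.025)&(Z<.06)] if s.sum()>8])
```

```bash
python3 prof.py
```

```text
t 20.5 m-frame -0.1515 0.0006 0.0209 F -4.0 0.6 2.2 grip 0.0
[(-150, 20, -0.7), (-140, 21, 28.2), (-130, 29, 27.8), (-120, 29, 27.8), (-110, 25, 29.6), (-100, 25, 30.0), (-90, 31, 31.6), (-80, 28, 32.1), (-70, 28, 32.8), (-60, 29, 34.6), (-50, 28, 35.7), (-40, 28, 35.4), (-30, 27, 39.2), (-20, 31, 33.8), (-10, 25, 6.9), (0, 24, 6.4), (10, 24, 5.7), (20, 26, 5.6), (30, 24, 5.6)]
```

Scaled: -0.008 m / 0.6 = -0.0133, -0.006 m / 0.6 = -0.01.

Emit:
jog_arm --increments '[[[0, 0, 0], [-0.005, 0, -0.0017], 0], [[0, 0, 0], [-0.01, 0, -0.0033], 0], [[0, 0, 0], [-0.0133, 0, -0.005], 0]]'

```text
clock: 20.92
eef_pos: [0.4895, 0.1201, 0.024]
tool_rot: [0.035, 0.999, -0.0, -0.001]
ft_force: [-2.5, 0.3, 2.6]
grip_width: 0.0004
grasp_force: 1.5
```

```bash
python3 prof.py
```

```text
t 20.925 m-frame -0.1429 0.0006 0.024 F -2.5 0.1 2.6 grip 0.0004
[(-150, 20, 0.8), (-140, 21, 0.8), (-130, 23, 30.9), (-120, 28, 28.3), (-110, 27, 30.3), (-100, 26, 32.0), (-90, 27, 32.4), (-80, 29, 32.1), (-70, 25, 31.9), (-60, 28, 32.7), (-50, 28, 33.4), (-40, 30, 35.1), (-30, 29, 34.9), (-20, 27, 36.0), (-10, 28, 31.5), (0, 23, 6.0), (10, 24, 5.6), (20, 25, 5.9), (30, 25, 6.0)]
```

Scaled: 0.006 m / 0.6 = 0.01.

Emit:
jog_arm --increments '[[[0, 0, 0], [0.01, 0, 0], 0], [[0, 0, 0], [0.01, 0, 0], 0], [[0, 0, 0], [0.01, 0, 0], 0]]'

```text
clock: 21.35
eef_pos: [0.4833, 0.1205, 0.0239]
tool_rot: [0.035, 0.999, -0.0, -0.0]
ft_force: [0.5, 0.8, 0.0]
grip_width: -0.0001
grasp_force: 0.0
```

```bash
python3 prof.py
```

```text
t 21.35 m-frame -0.1491 0.0006 0.0239 F 0.5 0.8 0.0 grip -0.0001
[(-150, 22, 0.8), (-140, 29, 2.2), (-130, 16, 10.2), (-120, 31, 38.3), (-110, 32, 33.5), (-100, 30, 33.2), (-90, 29, 31.7), (-80, 30, 31.1), (-70, 30, 29.3), (-60, 27, 27.1), (-50, 30, 26.9), (-40, 28, 25.2), (-30, 28, 24.9), (-20, 27, 23.7), (-10, 30, 22.9), (0, 24, 5.4), (10, 27, 4.6), (20, 25, 6.1), (30, 23, 5.7)]
```

The profile shows it tipped nose-down into the bay, front at about -0.127. I push on at z = 0.024.

Scaled: -0.019 m / 0.6 = -0.0317, -0.016 m / 0.6 = -0.0267.

Emit:
jog_arm --increments '[[[0, 0, 0], [-0.0067, 0, 0], 0], [[0, 0, 0], [-0.0133, 0, 0], 0], [[0, 0, 0], [-0.02, 0, 0], 0], [[0, 0, 0], [-0.0267, 0, 0], 0], [[0, 0, 0], [-0.0317, 0, 0], 0]]'

```text
clock: 22.02
eef_pos: [0.5021, 0.1191, 0.0236]
tool_rot: [0.035, 0.999, -0.001, -0.001]
ft_force: [-0.7, 0.7, -0.3]
grip_width: 0.0001
grasp_force: 0.5
```

```bash
python3 -c "from h import *;where()"
```

```text
t 22.025 m-frame -0.1303 0.0005 0.0236 F -0.7 0.7 -0.3 grip 0.0001
```

Scaled: -0.009 m / 0.6 = -0.015, -0.006 m / 0.6 = -0.01.

Emit:
jog_arm --increments '[[[0, 0, 0], [-0.005, 0, 0], 0], [[0, 0, 0], [-0.01, 0, 0], 0], [[0, 0, 0], [-0.015, 0, 0], 0]]'

```text
clock: 22.4
eef_pos: [0.5111, 0.1185, 0.0238]
tool_rot: [0.035, 0.999, -0.0, -0.001]
ft_force: [-1.4, 0.6, -1.0]
grip_width: -0.0
grasp_force: 0.5
```

```bash
python3 -c "from h import *;where()"
```

```text
t 22.4 m-frame -0.1212 0.0006 0.0238 F -1.5 0.5 -1.0 grip -0.0
```

Scaled: -0.011 m / 0.6 = -0.0183, -0.009 m / 0.6 = -0.015.

Emit:
jog_arm --increments '[[[0, 0, 0], [-0.005, 0, 0], 0], [[0, 0, 0], [-0.01, 0, 0], 0], [[0, 0, 0], [-0.015, 0, 0], 0], [[0, 0, 0], [-0.0183, 0, 0], 0]]'

```text
clock: 22.9
eef_pos: [0.5222, 0.1178, 0.0238]
tool_rot: [0.035, 0.999, -0.0, -0.001]
ft_force: [-1.2, 0.1, -0.1]
grip_width: -0.0002
grasp_force: 0.5
```

```bash
python3 -c "from h import *;where()"
```

```text
t 22.9 m-frame -0.1101 0.0006 0.0238 F -1.2 -0.0 -0.1 grip -0.0002
```

Scaled: -0.005 m / 0.6 = -0.0083, -0.004 m / 0.6 = -0.0067.

Emit:
jog_arm --increments '[[[0, 0, 0], [-0.0033, 0, 0], 0], [[0, 0, 0], [-0.0067, 0, 0], 0], [[0, 0, 0], [-0.0083, 0, 0], 0]]'

```text
clock: 23.28
eef_pos: [0.5271, 0.1174, 0.0238]
tool_rot: [0.035, 0.999, -0.0, -0.001]
ft_force: [-1.2, 0.2, -0.6]
grip_width: -0.0003
grasp_force: 0.5
```

```bash
python3 prof.py
```

```text
t 23.275 m-frame -0.1052 0.0006 0.0238 F -1.2 0.1 -0.6 grip -0.0003
[(-150, 28, -0.8), (-140, 25, 0.3), (-130, 21, 9.8), (-120, 18, 10.2), (-110, 20, 10.6), (-100, 20, 11.1), (-90, 22, 31.8), (-80, 31, 30.4), (-70, 27, 30.8), (-60, 27, 29.9), (-50, 30, 28.0), (-40, 28, 27.2), (-30, 26, 27.8), (-20, 27, 26.4), (-10, 28, 25.1), (0, 28, 24.2), (10, 28, 23.7), (20, 29, 24.2), (30, 28, 15.6)]
```

The front is at about -0.094 and the pin is not touched yet. I back off a little, raise the tips to 0.028 to leave stroke room, then feel for the pin.

Scaled: -0.004 m / 0.6 = -0.0067, -0.003 m / 0.6 = -0.005.

Emit:
jog_arm --increments '[[[0, 0, 0], [0.0033, 0, 0], 0], [[0, 0, 0], [0.0033, 0, -0.0067], 0], [[0, 0, 0], [0, 0, -0.0067], 0], [[0, 0, 0], [-0.0033, 0, -0.0067], 0], [[0, 0, 0], [-0.005, 0, -0.0067], 0], [[0, 0, 0], [-0.005, 0, -0.0067], 0]]'

```text
clock: 24.08
eef_pos: [0.5298, 0.1172, 0.0277]
tool_rot: [0.035, 0.999, -0.0, -0.001]
ft_force: [-1.9, -0.5, 1.6]
grip_width: -0.0002
grasp_force: 1.1
```

```bash
python3 -c "from h import *;where()"
```

```text
t 24.075 m-frame -0.1025 0.0006 0.0277 F -1.8 -0.7 1.6 grip -0.0002
```

Scaled: -0.002 m / 0.6 = -0.0033, -0.001 m / 0.6 = -0.0017.

Emit:
jog_arm --increments '[[[0, 0, 0], [-0.0017, 0, 0], 0], [[0, 0, 0], [-0.0033, 0, 0], 0], [[0, 0, 0], [-0.0033, 0, 0], 0]]'

```text
clock: 24.45
eef_pos: [0.5307, 0.1171, 0.0276]
tool_rot: [0.035, 0.999, -0.0, -0.002]
ft_force: [-5.0, 0.5, 3.7]
grip_width: 0.0001
grasp_force: 2.7
```

```bash
python3 -c "from h import *;where()"
```

```text
t 24.45 m-frame -0.1016 0.0005 0.0276 F -5.0 0.1 3.7 grip 0.0001
```

Scaled: -0.0012 m / 0.6 = -0.002, -0.001 m / 0.6 = -0.0017.

Emit:
jog_arm --increments '[[[0, 0, 0], [0, 0, -0.0012], 0], [[0, 0, 0], [-0.0017, 0, -0.002], 0], [[0, 0, 0], [-0.0017, 0, -0.002], 0]]'

```text
clock: 24.82
eef_pos: [0.5322, 0.1169, 0.0284]
tool_rot: [0.035, 0.999, -0.001, -0.002]
ft_force: [-4.6, 0.6, -0.5]
grip_width: -0.0006
grasp_force: 2.4
```

```bash
python3 -c "from h import *;where()"
```

```text
t 24.825 m-frame -0.1001 0.0004 0.0284 F -4.6 0.2 -0.5 grip -0.0006
```

Scaled: -0.0015 m / 0.6 = -0.0025, -0.001 m / 0.6 = -0.0017.

Emit:
jog_arm --increments '[[[0, 0, 0], [-0.0017, 0, -0.0005], 0], [[0, 0, 0], [-0.0025, 0, -0.0005], 0], [[0, 0, 0], [-0.0025, 0, -0.0005], 0]]'

```text
clock: 25.2
eef_pos: [0.5335, 0.1168, 0.0287]
tool_rot: [0.035, 0.999, -0.001, -0.002]
ft_force: [-5.1, 1.1, -1.2]
grip_width: 0.0003
grasp_force: 2.6
```

```bash
python3 prof.py
```

```text
t 25.2 m-frame -0.0987 0.0004 0.0287 F -5.2 0.8 -1.2 grip 0.0003
[(-150, 28, -0.3), (-140, 25, 0.6), (-130, 26, 8.3), (-120, 22, 9.1), (-110, 17, 8.9), (-100, 21, 10.7), (-90, 19, 15.2), (-80, 27, 34.3), (-70, 30, 31.2), (-60, 25, 31.5), (-50, 27, 28.4), (-40, 28, 29.2), (-30, 27, 27.9), (-20, 33, 26.5), (-10, 28, 24.6), (0, 27, 25.6), (10, 28, 26.2), (20, 29, 24.8), (30, 28, 23.9)]
```

Scaled: -0.0015 m / 0.6 = -0.0025, -0.001 m / 0.6 = -0.0017.

Emit:
jog_arm --increments '[[[0, 0, 0], [-0.0017, 0, 0], 0], [[0, 0, 0], [-0.0025, 0, 0], 0], [[0, 0, 0], [-0.0025, 0, 0], 0]]'

```text
clock: 25.62
eef_pos: [0.5346, 0.1167, 0.0286]
tool_rot: [0.035, 0.999, -0.001, -0.002]
ft_force: [-5.6, 0.2, -0.5]
grip_width: -0.0001
grasp_force: 3.0
```

```bash
python3 -c "from h import *;where()"
```

```text
t 25.625 m-frame -0.0977 0.0003 0.0286 F -5.6 -0.2 -0.5 grip -0.0001
```

Scaled: -0.001 m / 0.6 = -0.0017, -0.0005 m / 0.6 = -0.0008.

Emit:
jog_arm --increments '[[[0, 0, 0], [-0.0008, 0, 0], 0], [[0, 0, 0], [-0.0017, 0, 0], 0], [[0, 0, 0], [-0.0017, 0, 0], 0]]'

```text
clock: 26.0
eef_pos: [0.5353, 0.1166, 0.0285]
tool_rot: [0.035, 0.999, -0.001, -0.003]
ft_force: [-7.2, 0.9, -1.3]
grip_width: -0.0002
grasp_force: 3.2
```

```bash
python3 -c "from h import *;where()"
```

```text
t 26.0 m-frame -0.097 0.0003 0.0285 F -7.2 0.4 -1.3 grip -0.0002
```

Scaled: 0.003 m / 0.6 = 0.005, 0.002 m / 0.6 = 0.0033.

Emit:
jog_arm --increments '[[[0, 0, 0], [-0.0008, 0, 0], 0], [[0, 0, 0], [-0.0017, 0, 0], 0], [[0, 0, 0], [-0.0017, 0, 0.0017], 0], [[0, 0, 0], [-0.0017, 0, 0.0033], 0], [[0, 0, 0], [-0.0017, 0, 0.005], 0]]'

```text
clock: 26.62
eef_pos: [0.5362, 0.1166, 0.026]
tool_rot: [0.035, 0.999, -0.001, -0.002]
ft_force: [-7.6, 0.8, 0.0]
grip_width: 0.0004
grasp_force: 3.8
```

```bash
python3 prof.py
```

```text
t 26.625 m-frame -0.0961 0.0004 0.026 F -7.6 0.3 0.0 grip 0.0004
[(-150, 27, 1.5), (-140, 27, 0.7), (-130, 24, 11.2), (-120, 26, 9.3), (-110, 19, 10.6), (-100, 19, 9.4), (-90, 17, 14.0), (-80, 25, 30.1), (-70, 29, 30.4), (-60, 29, 29.3), (-50, 30, 27.4), (-40, 28, 26.1), (-30, 30, 26.9), (-20, 30, 26.3), (-10, 26, 25.9), (0, 29, 23.9), (10, 27, 22.9), (20, 29, 24.0), (30, 28, 24.1)]
```

Scaled: 0.005 m / 0.6 = 0.0083, 0.004 m / 0.6 = 0.0067.

Emit:
jog_arm --increments '[[[0, 0, 0], [0, 0, 0.0017], 0], [[0, 0, 0], [0, 0, 0.0033], 0], [[0, 0, 0], [0, 0, 0.005], 0], [[0, 0, 0], [0, 0, 0.0067], 0], [[0, 0, 0], [0, 0, 0.0083], 0]]'

```text
clock: 27.3
eef_pos: [0.5353, 0.1166, 0.0202]
tool_rot: [0.035, 0.999, -0.001, -0.003]
ft_force: [-7.6, 0.4, -1.2]
grip_width: 0.0002
grasp_force: 3.9
```

```bash
python3 prof.py
```

```text
t 27.3 m-frame -0.097 0.0003 0.0202 F -7.6 -0.1 -1.2 grip 0.0002
[(-150, 28, -1.1), (-140, 26, 0.6), (-130, 25, 10.1), (-120, 26, 10.9), (-110, 17, 10.2), (-100, 14, 10.0), (-90, 16, 15.2), (-80, 26, 25.1), (-70, 31, 25.3), (-60, 29, 23.5), (-50, 29, 23.4), (-40, 27, 21.2), (-30, 28, 24.0), (-20, 29, 22.7), (-10, 28, 23.5), (0, 28, 22.2), (10, 28, 23.8), (20, 29, 22.5), (30, 32, 23.7)]
```

Scaled: 0.0025 m / 0.6 = 0.0042, 0.002 m / 0.6 = 0.0033.

Emit:
jog_arm --increments '[[[0, 0, 0], [0, 0, 0.0017], 0], [[0, 0, 0], [0, 0, 0.0033], 0], [[0, 0, 0], [0, 0, 0.0042], 0], [[0, 0, 0], [0, 0, 0.0042], 0]]'

```text
clock: 27.85
eef_pos: [0.5351, 0.1166, 0.0183]
tool_rot: [0.035, 0.999, -0.001, -0.003]
ft_force: [-9.7, -0.1, 3.7]
grip_width: -0.0003
grasp_force: 4.9
```

```bash
python3 prof.py
```

```text
t 27.85 m-frame -0.0972 0.0003 0.0183 F -9.7 -0.8 3.7 grip -0.0003
[(-150, 26, 0.1), (-140, 26, -0.0), (-130, 24, 10.6), (-120, 29, 11.0), (-110, 16, 9.1), (-100, 14, 11.0), (-90, 17, 13.0), (-80, 24, 22.8), (-70, 28, 23.1), (-60, 28, 23.9), (-50, 31, 21.1), (-40, 25, 22.1), (-30, 29, 22.7), (-20, 30, 22.1), (-10, 28, 22.6), (0, 26, 20.9), (10, 25, 22.8), (20, 25, 22.2), (30, 30, 24.8)]
```

It looks flat now. I back off gently and check.

Scaled: -0.1 m / 0.6 = -0.1667, -0.08 m / 0.6 = -0.1333.

Emit:
jog_arm --increments '[[[0, 0, 0], [0.005, 0, 0], 0], [[0, 0, 0], [0.0133, 0, 0], 0], [[0, 0, 0], [0.0333, 0, -0.0167], 0], [[0, 0, 0], [0.1, 0, -0.0667], 0], [[0, 0, 0], [0.1667, 0, -0.1333], 0], [[0, 0, 0], [0.1667, 0, -0.1667], 0], [[0, 0, 0], [0.1667, 0, -0.1667], 0]]'

```text
clock: 28.78
eef_pos: [0.4402, 0.1244, 0.1217]
tool_rot: [0.035, 0.999, 0.001, 0.003]
ft_force: [0.3, -0.3, -0.9]
grip_width: 0.0
grasp_force: 0.0
```

```bash
python3 prof.py; python3 look.py w7
```

Run:
```python
from h import *
W=np.load("pics/w7.npz")["W"]; X=(W-M0)@U; Y=(W-M0)@V; Z=W[...,2]
print([(int(round(a*1000)),int(s.sum()),round(float(np.percentile(Z[s],70))*1000,1)) for a in np.arange(-.14,.04,.005) for s in [(abs(X-a)<.0025)&(abs(Y)<.02)&(Z<.06)] if s.sum()>8])
im=cv2.imread("pics/s_last.png")[140:200,320:420]; a=cv2.resize(im,None,fx=6,fy=6,interpolation=cv2.INTER_CUBIC)
p,_=imaging.camera("side"); b=cv2.resize(p[160:230,245:305,::-1],None,fx=5,fy=5.143,interpolation=cv2.INTER_CUBIC)[:360,:200*1]
c=np.hstack([a,cv2.resize(b,(200,360))]); cv2.imwrite("pics/fin.png",c)
```

```text
t 28.775 m-frame -0.1924 0.0015 0.1217 F 0.3 -0.3 -0.9 grip 0.0
[(-150, 24, -0.5), (-140, 27, 0.1), (-130, 24, 10.6), (-120, 31, 9.7), (-110, 26, 9.2), (-100, 26, 11.0), (-90, 29, 12.9), (-80, 26, 23.7), (-70, 30, 23.0), (-60, 27, 23.2), (-50, 30, 20.7), (-40, 25, 21.6), (-30, 28, 22.3), (-20, 28, 23.3), (-10, 26, 22.2), (0, 29, 22.9), (10, 30, 22.3), (20, 27, 22.7), (30, 30, 24.8)]
eef [0.4394 0.1241 0.1202] [1.7998e+02 1.6000e-01 1.7600e+02] F [-1.1  0.4 -0.2]
[(-80, 32, 23.8), (-75, 47, 23.8), (-70, 86, 23.5), (-65, 14, 23.9), (-60, 86, 23.5)]
```

View pics/fin.png

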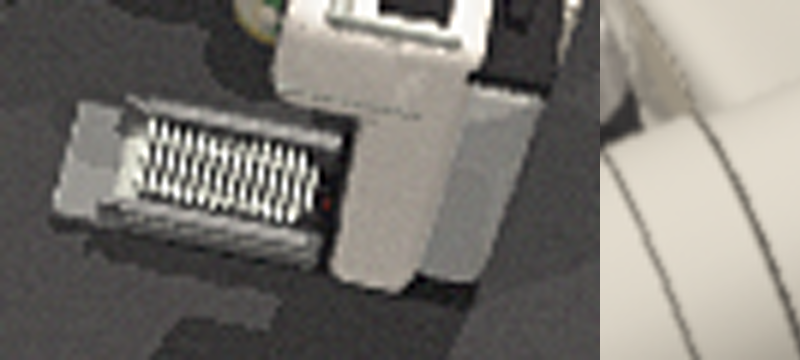

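The picture shows the tray lying in the bay behind the bright lip (crop 130,170), level, with the red pin touching its nose (325,203). Its top reads 25.8 mm after bias correction, against 26, and is flat along x. The robot touches nothing.

```bash
python3 -c "
from workcell import workorder
print(workorder.job_done())"
```

```text
the job is handed in; nothing more can be done
None
```

The drip tray is home: it lies flat between pin and lip, the highest push I read was about 10 N, the other things were left where they stood, and the job is handed in at about 29 s; no verdict was shown.

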